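# Move the skimmer along the utensil rails to hang beside the turner

## Robot

A 7-joint arm with a two-finger parallel gripper is mounted at the origin on a cart in front of the work surface, level with it; the furniture and walls round the work are solid. World frame = base frame: x ahead of the robot, y to its left, z up, the work surface at z = 0. Lengths are in m, angles in rad, forces in N, time in s.
With the tool pointing down it reaches from about 0.425 to 0.925 m from the base axis. Payload 6.8 kg.
Tool frame: the origin (TCP) lies on the front face of the gripper's body, between the roots of the fingers; the fingertips stand 73 mm ahead of it and the grasp point (between the pads) lies 54 mm ahead of it (env.nose_length is the distance from the TCP to the fingertips, in m); z points along the fingers, y is the line along which they close (so a half turn about z gives the same grasp; the last joint's range is limited). The gripper opens to 85 mm and grips with 20 to 120 N. Pads are 22 mm wide; open, the fingers measure 114 mm over their backs; the gripper's body (76 mm by 85 mm) begins 54 mm behind the grasp point. The pads swing forward as they close: fully open they stand 13 mm farther back than shut.
Start: joints at [-1.369, 0.477, 0.022, 1.555, -0.011, 1.109, -0.083], TCP at [0.206, 0.643, 0.304] pointing down, gripper open.
Joint ranges: [-2.96, 2.96], [-0.34, 2.1], [-1.41, 1.46], [0.24, 2.44], [-1.37, 4.51], [0.17, 1.92], [-2.96, 2.96]. Speed limits (rad/s): [2.39, 2.39, 3.14, 3.14, 3.14, 3.14, 3.14].

## Interface

Orientations are given as a unit quaternion [w, x, y, z].
In Python, from cell import env, kin, camera, calibration, job gives the robot as it stands. The module is installed in compiled form; this text tells all that it offers. Calls block until the motion is done:
- env.reach(position, orientation): joint-space move of the TCP to a pose.
- env.movel(position, velocity=0.15, rot=None, stop_force=None): straight line of the TCP; rot=None keeps the orientation; velocity is the mean speed in m/s. With stop_force (N) it stops when the force on the tool has changed by that much, and returns True; else False.
- env.goto_joints(angles): joint-space move.
- env.grip(opening, f_grip=None): finger opening in m; f_grip is the grip in N (None keeps the last); returns when the fingers have stopped.
- env.dwell(seconds).
- kin.inverse_kinematics(position, orientation): joint angles nearest the present ones, or None.
- env.get_state(): the state.
- camera(name): name is "side" or "top" or "wrist"; returns (picture, depth): 420x560x3 uint8, blue, green, red; 420x560 float32, m along the optical axis (not along the pixel's ray), 0 where there is no reading.
- calibration(name): a dict with "fx", "fy", "cx", "cy" (pixels), "rvec" (rotation vector, rad) and "tvec" (3), from world to camera coordinates, as OpenCV has them. Camera axes: x right, y down, z forward; pixel columns grow to the right and rows downward; lengths in m; the calibration is good to about 2 mm. A picture is of the moment at which its call begins: read the wrist's pose just before it. calibration takes no time and is no camera call; for the wrist camera it gives the pose at the moment of the call.
A pose or a line that the arm cannot do raises env.PlanningError and nothing moves.
- job.job_done(): hands the job in; it is judged then, once.
The state is a dict: "time": time; "qpos": joint angles; "joint_velocities": joint speeds; "joint_torque": joint torques, N m; "tcp_pos": TCP position; "orientation": TCP orientation; "force": force on the tool from outside, world axes, zero at the start; "torque": the same for the moment, N m; "opening": finger opening in m; "gripper_force": force on a finger pad.
Only numpy, scipy, OpenCV 4.12 (cv2) and the standard library are available. Lean on these libraries where they do the work, as an engineer would, in place of code of your own. Each camera call takes 0.05 s, during which the arm holds its last target. There are 200 camera calls.

## Task

The round wire skimmer and the slotted turner hang on different rails of the counter rack. Slide the skimmer along its rail to the gap between the two shelves, lift its hook over the upturned rail ends onto the other rail, and slide it in until the whole hook is well under that rail's shelf, on the turner's side. Leave it hanging free and still, let nothing fall, and leave the turner and all the other things where they are.

Things in the scene. Friction and masses are not known exactly. Their poses are not given: they have to be found in the camera images.
- rack: Pale wooden counter rack, fixed; 500 wide, 115 deep, 390 mm high: base board (16 mm thick), back board, two shelves with an open gap between, a rail under each. Origin: on the worktop under the middle of the gap, in the rails' plane; x away from the robot (back board's face at x 43 mm), y left along the rails, z up. Below the rails the front is open.
- gap (a point): Middle of the gap, at the rails' top, 295 mm above the worktop; rack's axes. Steel rails, 10 mm thick, lie along x 0 from |y| 226 mm (there they bend to the back board) to |y| 14 mm, where the end turns up as a stop, tip 16 mm above the rail's top, |y| 9 to 19 mm. A hook hanging on a rail has its origin at z 0 here, x within 5 mm of 0.
- shelf_l (a point): Middle of the front lower edge of the left shelf, 22 mm in front of the rails' line, 312 mm above the worktop; rack's axes. The shelf is 14 mm thick, covers y 60 to 250 mm from the gap's middle and leaves a hook on the rail only 13 mm of lift: a hook comes off or on only in the gap.
- shelf_r (a point): The same point of the right shelf, which covers y -60 to -250 mm from the gap's middle and is otherwise alike.
- skimmer: Skimmer, 130 g (70 to 140 %), 222 mm from hook to foot, on the left or right rail, 165 to 205 mm from the gap. Origin: middle of the hook's inner top face, where it bears on the rail; z up along the handle, y along the rail. Hook: flat steel, 18 mm wide (y), 4 mm thick, inverted U 20 mm wide inside (x), front leg 22 mm, back leg 32 mm down. Freed, it swings 1-2 s.
- skimmer_grip (a point): Middle of the grasp zone of the skimmer's dark wood handle, 130 mm below its hook's origin; skimmer's axes. Handle 20 mm wide (y), 12 mm thick (x), reaching 88 mm above and 22 mm below this point. The hook's front leg, from 108 mm above this point up, stands out 14 mm towards the robot.
- skimmer_head (a point): Centre of the skimmer's round wire head, 68 mm across (y, z), 5 mm thick (x), 188 mm below the hook's origin.
- turner: Slotted turner (spatula), same hook, handle and origin as the skimmer; slotted blade 50 mm wide (y), from 162 to 225 mm below the origin. Hangs on the rail that the skimmer is not on, 165 to 205 mm from the gap.
- timer: red and cream wind-up kitchen timer, 63 mm across, 41 mm high; stands on one of the rack's shelves. Origin: centre of its underside.
- spice_jar: spice jar with a dark lid, 44 mm across, 105 mm high; stands on one of the rack's shelves. Origin: centre of its underside.
- red_cup: small red-brown lacquer cup, 57 mm across, 38 mm high; stands on one of the rack's shelves. Origin: centre of its underside.
- plum_jar: small jar of plum preserve with a black lid, 55 mm across, 72 mm high; stands on one of the rack's shelves. Origin: centre of its underside.
- apricot_jar: small jar of apricot preserve with a black lid, 56 mm across, 76 mm high; stands on the worktop in front of the rack. Origin: centre of its underside.
- wood_block: dark hardwood block trivet, 68x88x26 mm; stands on the worktop in front of the rack. Origin: centre of its underside.

How it is judged:
By the outcome, as a careful person would: the job done as asked, in the order asked, and still so for the second after the job is handed in, with the robot touching nothing.
It also fails if it takes over 58 s, if anything falls off the work surface, if the arm or the gripper's body presses on something with over 40 N, if the wrist force passes 120 N, or if a joint passes its speed limit or range.

## Working session

There is one attempt and no reset: what is moved stays moved. The work goes in short steps, each a Python script; the robot and the scene stay as the last script left them, time stands still between calls to the robot, and variables do not carry over. Pictures are saved under pics/ and viewed, at most 10 in all, crops included, and the job is handed in when it is done.

```bash
mkdir -p pics; python3 - <<'E'
from cell import env,camera,calibration
import cv2,numpy as np
s=env.get_state();print(s['time'],s['tcp_pos'],s['orientation'])
for n in ['side','top']:
    p,d=camera(n);cv2.imwrite(f'pics/{n}0.png',p);np.save(f'{n}0.npy',d)
    c=calibration(n);R=cv2.Rodrigues(np.array(c['rvec'],float))[0];print(n,c['fx'],-R.T@np.array(c['tvec']).ravel(),R[2])
E
```

```text
0.0 [0.20564233 0.64241098 0.30292324] [-7.23298479e-05  1.54271950e-01  9.88027971e-01 -9.42590666e-04]
side 500.853124194745 [0.36276461 0.93536238 0.88590292] [ 0.12746024 -0.81119282 -0.57071893]
top 400.4432070142289 [ 0.34992169 -0.02449946  1.23993539] [ 0.17478272  0.03255045 -0.98406883]
```

View pics/side0.png

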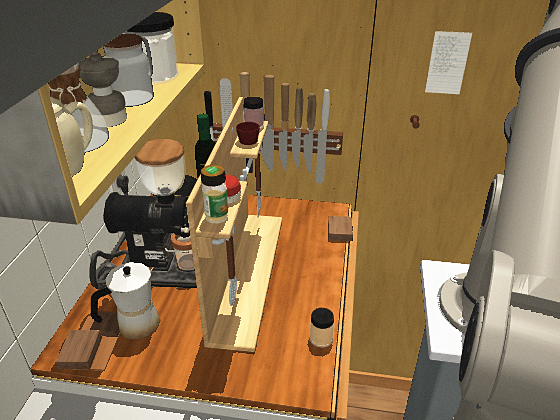

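View pics/top0.png

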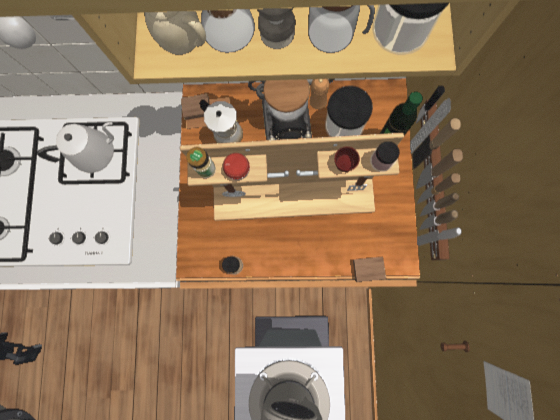

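Side view: the near (left) utensil handle is at about (231,255) with its head at (233,290); the far (right) one is at (258,175). In the top view the rack spans columns 188–398, with the gap at about (292,172). I'll enlarge both to tell the utensils apart.

```bash
cat >h.py <<'E'
import cv2,numpy as np
from cell import env,kin,camera,calibration,job
def px2w(c,u,v,d):
    R=cv2.Rodrigues(np.array(c['rvec'],float))[0];t=np.array(c['tvec'],float).ravel()
    return R.T@(np.array([(u-c['cx'])/c['fx']*d,(v-c['cy'])/c['fy']*d,d])-t)
def cloud(c,d):
    v,u=np.mgrid[:d.shape[0],:d.shape[1]]
    R=cv2.Rodrigues(np.array(c['rvec'],float))[0];t=np.array(c['tvec'],float).ravel()
    P=np.stack([(u-c['cx'])/c['fx']*d,(v-c['cy'])/c['fy']*d,d],-1)-t
    P=P@R;P[d==0]=np.nan
    return P
def w2px(c,P): return cv2.projectPoints(np.array(P,float).reshape(-1,3),np.array(c['rvec'],float),np.array(c['tvec'],float),np.array([[c['fx'],0,c['cx']],[0,c['fy'],c['cy']],[0,0,1]]),None)[0][:,0]
E
python3 - <<'E'
from h import *
a=cv2.imread('pics/side0.png')[90:350,180:300];b=cv2.imread('pics/top0.png')[130:230,175:415]
a=cv2.resize(a,None,fx=2.3,fy=2.3,interpolation=3);b=cv2.resize(b,None,fx=2.2,fy=2.2,interpolation=3)
o=np.zeros((600,800,3),np.uint8);o[:a.shape[0],:a.shape[1]]=a;o[:b.shape[0],272:]=b[:,:528];cv2.imwrite('pics/c1.png',o)
P=cloud(calibration('top'),np.load('top0.npy'))
# shelves: points z ~0.326
m=(abs(P[...,2]-.326)<.006);m[:130]=0;m[200:]=0;m[:,:180]=0;m[:,405:]=0
print(m.sum())
Q=P[m];np.set_printoptions(precision=4,suppress=True)
pts=Q[:,:2].astype(np.float32);r=cv2.minAreaRect(pts*1000);print(r);print(cv2.boxPoints(r))
m=(abs(P[...,2]-.016)<.006);m[:170]=0;m[225:]=0;m[:,:205]=0;m[:,385:]=0
r=cv2.minAreaRect(P[m][:,:2].astype(np.float32)*1000);print('base',r);print(cv2.boxPoints(r))
for u,v in [(191,184),(266,181),(319,176),(397,172),(232,188),(236,193),(357,186),(360,183)]: print(u,v,P[v,u])
E
```

```text
2689
((614.123291015625, -19.1435546875), (67.27847290039062, 500.2991027832031), 2.136209011077881)
[[ 571.183   229.5782]
 [ 589.8318 -270.3732]
 [ 657.0635 -267.8654]
 [ 638.4147  232.0861]]
base ((595.9403076171875, -20.413818359375), (106.19195556640625, 498.88763427734375), 2.052609443664551)
[[ 533.944   226.9682]
 [ 551.8128 -271.5993]
 [ 657.9366 -267.7958]
 [ 640.0678  230.7717]]
191 184 [0.5735 0.2196 0.3243]
266 181 [0.6445 0.0612 0.0545]
319 176 [ 0.5862 -0.0829  0.3277]
397 172 [ 0.592  -0.2639  0.3288]
232 188 [0.5916 0.1424 0.1965]
236 193 [0.5961 0.1441 0.1123]
357 186 [ 0.6327 -0.22    0.0157]
360 183 [ 0.6036 -0.2027  0.1772]
```

View pics/c1.png

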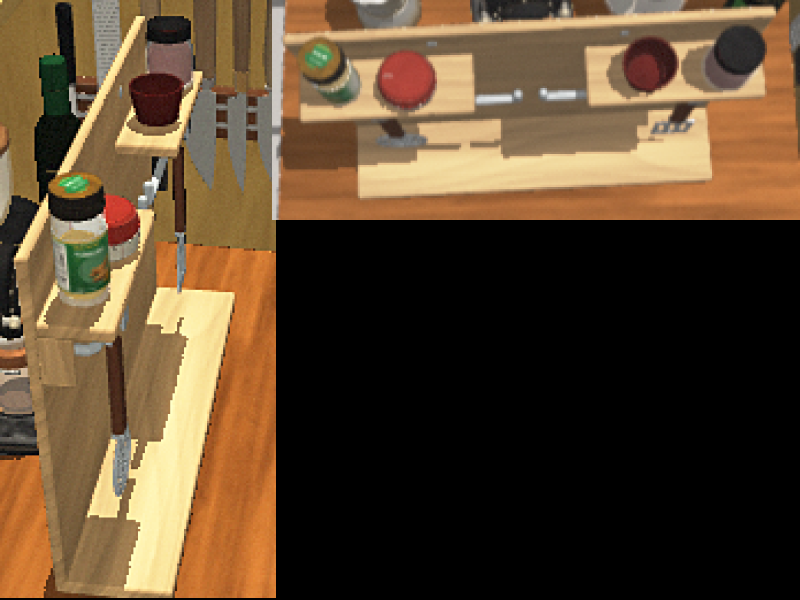

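Left utensil (mesh head at roughly (402,140) in the crop) is the skimmer. The right one, with a slotted blade at (672,127), is the turner. The rack frame is known to about 2 mm. Next I'll check reach for a horizontal tool.

```bash
cat >>h.py <<'E'
np.set_printoptions(precision=4,suppress=True)
from scipy.spatial.transform import Rotation as Ro
O=np.array([.6025,-.0196,0]);yaw=np.radians(2.13)
X=np.array([np.cos(yaw),np.sin(yaw),0]);Y=np.array([-np.sin(yaw),np.cos(yaw),0]);Z=np.array([0,0,1.])
RR=np.c_[X,Y,Z]
def W(p): return O+RR@np.array(p,float)          # rack -> world
def rk(P): return (np.asarray(P)-O)@RR            # world -> rack
def ori(sgn=1,pitch=0):                           # tool z along rack x, pitched down
    z=X*np.cos(pitch)-Z*np.sin(pitch);y=sgn*Y
    q=Ro.from_matrix(np.c_[np.cross(y,z),y,z]).as_quat();return q[[3,0,1,2]],z
def tcp(p,sgn=1,pitch=0):                         # grasp point in rack coords -> TCP world
    q,z=ori(sgn,pitch);return W(p)-.054*z,q
E
python3 - <<'E'
from h import *
for s in (1,-1):
  for pd in (0,15,30):
    for p in [(-.2,.18,.2),(-.12,.18,.165),(0,.18,.165),(0,.04,.165),(0,-.04,.19),(0,-.1,.165),(-.15,-.1,.165)]:
      P,q=tcp(p,s,np.radians(pd));j=kin.inverse_kinematics(P,q);print(s,pd,p,None if j is None else np.array(j))
P=cloud(calibration('top'),np.load('top0.npy'))
for u,v in [(231,265),(369,269)]:print(P[v,u])
E
```

```text
1 0 (-0.2, 0.18, 0.2) None
1 0 (-0.12, 0.18, 0.165) None
1 0 (0, 0.18, 0.165) None
1 0 (0, 0.04, 0.165) None
1 0 (0, -0.04, 0.19) None
1 0 (0, -0.1, 0.165) [ 1.0217  1.1174 -0.8611  2.4203  3.5679  1.3712 -0.8187]
1 0 (-0.15, -0.1, 0.165) None
1 15 (-0.2, 0.18, 0.2) None
1 15 (-0.12, 0.18, 0.165) None
1 15 (0, 0.18, 0.165) None
1 15 (0, 0.04, 0.165) None
1 15 (0, -0.04, 0.19) None
1 15 (0, -0.1, 0.165) None
1 15 (-0.15, -0.1, 0.165) None
1 30 (-0.2, 0.18, 0.2) None
1 30 (-0.12, 0.18, 0.165) None
1 30 (0, 0.18, 0.165) [ 0.3812  0.7995 -1.1895  2.3763  2.295   1.2629 -0.7069]
1 30 (0, 0.04, 0.165) None
1 30 (0, -0.04, 0.19) None
1 30 (0, -0.1, 0.165) [ 1.1719  0.7983 -1.1857  2.3727  2.7838  0.7007 -0.5811]
1 30 (-0.15, -0.1, 0.165) None
-1 0 (-0.2, 0.18, 0.2) None
-1 0 (-0.12, 0.18, 0.165) None
-1 0 (0, 0.18, 0.165) None
-1 0 (0, 0.04, 0.165) None
-1 0 (0, -0.04, 0.19) None
-1 0 (0, -0.1, 0.165) None
-1 0 (-0.15, -0.1, 0.165) None
-1 15 (-0.2, 0.18, 0.2) None
-1 15 (-0.12, 0.18, 0.165) None
-1 15 (0, 0.18, 0.165) None
-1 15 (0, 0.04, 0.165) None
-1 15 (0, -0.04, 0.19) None
-1 15 (0, -0.1, 0.165) None
-1 15 (-0.15, -0.1, 0.165) None
-1 30 (-0.2, 0.18, 0.2) None
-1 30 (-0.12, 0.18, 0.165) None
-1 30 (0, 0.18, 0.165) [ 0.0792  0.5651 -0.7871  2.3911  2.3222  1.0482  2.1552]
-1 30 (0, 0.04, 0.165) None
-1 30 (0, -0.04, 0.19) None
-1 30 (0, -0.1, 0.165) [ 1.1719  0.7983 -1.1857  2.3727  2.7838  0.7007  2.5605]
-1 30 (-0.15, -0.1, 0.165) None
[0.3912 0.1621 0.0754]
[ 0.3765 -0.2432  0.025 ]
```

```bash
python3 - <<'E'
from h import *
for s in (1,-1):
  for pd in (35,40,45,50,55):
    r=[]
    for p in [(-.12,.18,.165),(-.05,.18,.165),(0,.18,.165),(0,.04,.165),(0,.04,.19),(0,-.04,.19),(0,-.1,.165),(-.06,-.1,.165),(-.12,-.1,.165),(-.08,.18,.265),(-.12,.18,.3)]:
      P,q=tcp(p,s,np.radians(pd));j=kin.inverse_kinematics(P,q);r.append('.' if j is None else 'X')
      if pd in(45,50) and j is not None: print(p,np.array(j))
    print(s,pd,''.join(r))
E
```

```text
1 35 ..X.XXX....
1 40 ..XXXXX..X.
(-0.05, 0.18, 0.165) [-0.8987  0.2907  0.3403  2.4296  2.2582  0.3858 -1.1868]
(0, 0.18, 0.165) [-0.6531  0.3368  0.1372  2.3195  2.1927  0.3757 -1.0456]
(0, 0.04, 0.165) [ 0.034   0.3166 -0.2578  2.3487  2.5916  0.3483 -1.1153]
(0, 0.04, 0.19) [ 0.0747  0.2638 -0.2996  2.3314  2.4637  0.2898 -0.9852]
(0, -0.04, 0.19) [ 0.8471  0.4133 -0.9568  2.2812  2.2356  0.3266 -0.4707]
(0, -0.1, 0.165) [ 0.9777  0.5108 -0.9603  2.2597  2.3947  0.3075 -0.4701]
(-0.06, -0.1, 0.165) [ 1.1967  0.5194 -1.1551  2.3711  2.386   0.3532 -0.417 ]
(-0.08, 0.18, 0.265) [-1.0532 -0.0134  0.4064  2.4041  1.4342  0.4251 -0.3053]
(-0.12, 0.18, 0.3) [-1.137  -0.1728  0.369   2.4244  1.2256  0.5824 -0.1198]
1 45 .XXXXXXX.XX
(-0.05, 0.18, 0.165) [-0.8931  0.2699  0.3656  2.3814  1.9999  0.2615 -0.8988]
(0, 0.18, 0.165) [-0.619   0.3206  0.1236  2.2687  1.87    0.2733 -0.7006]
(0, 0.04, 0.165) [ 0.1191  0.3098 -0.3464  2.2913  2.204   0.2386 -0.7143]
(0, 0.04, 0.19) [ 0.3254  0.2876 -0.5746  2.2626  1.8533  0.2526 -0.3388]
(0, -0.04, 0.19) [ 0.673   0.3371 -0.7521  2.2367  1.8752 
[... 963 characters left out ...]
087  0.0209  2.3837  1.4284  0.424   2.8352]
-1 45 .XXXXXXX.X.
(-0.05, 0.18, 0.165) [-0.9386  0.2748  0.4191  2.384   2.033   0.2479  2.2064]
(0, 0.18, 0.165) [-0.6955  0.324   0.2133  2.2735  1.9111  0.2472  2.3905]
(0, 0.04, 0.165) [-0.0249  0.2965 -0.1829  2.3005  2.3552  0.206   2.2556]
(0, 0.04, 0.19) [ 0.15    0.261  -0.3764  2.2732  1.9464  0.201   2.6839]
(0, -0.04, 0.19) [-0.3904  0.2674  0.4653  2.3002  4.1273  0.1846  0.591 ]
(0, -0.1, 0.165) [0.1315 0.3212 0.0292 2.2593 3.9491 0.1844 0.9171]
(-0.06, -0.1, 0.165) [ 1.0174  0.39   -0.9405  2.3294  2.2736  0.1883  2.746 ]
(-0.12, 0.18, 0.3) [-0.1517 -0.0961 -0.4917  2.3219  0.854   0.4532 -2.8855]
-1 50 .XXXXXXX..X
-1 55 XX.XXXXXXXX
```

```bash
python3 - <<'E'
from h import *
P,q=tcp((-.12,.175,.285),1,np.radians(45))
env.reach(P,q);env.grip(.06,40)
s=env.get_state();print(s['time'],s['qpos'],s['tcp_pos']-P,s['force'])
p,d=camera('wrist');c=calibration('wrist');np.save('w1.npy',d);np.save('w1c.npy',c,allow_pickle=True);cv2.imwrite('pics/w1.png',p)
p,d=camera('side');cv2.imwrite('pics/s1.png',p)
E
```

```text
2.5 [-0.3017 -0.0821 -0.3858  2.4063  1.2507  0.441  -0.162 ] [ 0.      0.0002 -0.    ] [-0.5996 -0.5359 -0.4917]
```

View pics/w1.png

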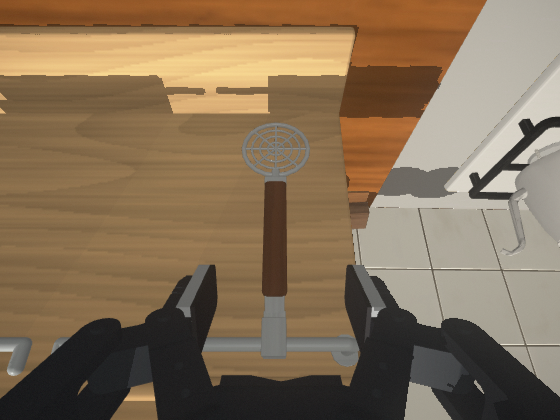

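The wrist view confirms the skimmer: head at (276,150), handle running from (275,182) to (274,295), hook at (273,335), rail at row 345. The stop of its own rail is at about (60,347) and the other rail's at (20,345). Next I'll measure these points.

```bash
python3 - <<'E'
from h import *
d=np.load('w1.npy');c=np.load('w1c.npy',allow_pickle=True).item();P=rk(cloud(c,d))*1000
for u,v in [(266,200),(275,200),(284,200),(265,240),(274,240),(284,240),(265,285),(274,285),(284,285),(273,330),(264,330),(284,330),(240,345),(230,345),(310,345),(100,345),(70,345),(62,345),(20,345),(25,345),(15,350),(100,400),(250,60),(354,40),(100,200)]: print(u,v,P[v,u])
im=cv2.imread('pics/w1.png');
m=(im[...,2]>im[...,0]+25)&(im[...,2]<130)&(abs(P[...,0])<25)&(P[...,2]>120)&(P[...,2]<225)&(abs(P[...,1]-175)<30)
Q=P[m];print(m.sum(),Q.mean(0),np.percentile(Q,[2,98],axis=0))
E
```

```text
266 200 [ -4.9742 162.6584 169.6433]
275 200 [ -4.7711 170.7067 169.5126]
284 200 [ -3.5156 178.7815 168.7658]
265 240 [ -4.0908 162.6107 208.1418]
274 240 [ -5.1455 170.2161 208.5882]
284 240 [ -5.8307 178.5995 208.8736]
265 285 [ -5.1853 163.546  246.9775]
274 285 [ -4.8128 170.601  246.8639]
284 285 [ -4.7813 178.4601 246.8455]
273 330 [-11.5876 170.3497 281.6316]
264 330 [-13.1176 163.9553 281.8683]
284 330 [-12.1187 178.2477 281.7028]
240 345 [ -2.5117 146.1933 290.7443]
230 345 [ -4.5559 139.1862 290.9756]
310 345 [ -3.7045 197.1907 290.8216]
100 345 [-158.7308  123.8308  307.883 ]
70 345 [-159.3042  115.5647  307.9545]
62 345 [-159.7958  113.5865  308.0104]
20 345 [ -2.3434 -14.4061 290.894 ]
25 345 [ -4.044   -9.529  291.0752]
15 350 [ -3.4487 -15.9518 294.3938]
100 400 [-144.6647  120.6661  322.0239]
250 60 [-29.725  143.4854  14.2788]
354 40 [-50.9511 248.5195  12.2648]
100 200 [ 45.0615 -17.4288 140.6218]
1801 [ -4.856  170.6313 188.4561] [[ -6.5064 160.8351 148.5573]
 [ -1.0152 180.3894 223.7385]]
```

```bash
cat >>h.py <<'E'
PI=np.radians(45)
def go(p,v=.1,sf=None):
    r=env.movel(tcp(p,1,PI)[0],velocity=v,stop_force=sf);s=env.get_state()
    print(p,r,'t',s['time'],'F',s['force'],'T',s['torque'],'op',s['opening'],'fg',s['gripper_force'],'q',s['qpos']);return r
E
python3 - <<'E'
from h import *
go((.001,.1706,.165),.12,8)
env.grip(0.0,50);s=env.get_state();print(s['opening'],s['gripper_force'],s['force'])
go((.001,.1706,.167),.03,8)
go((.001,.036,.167),.07,10)
p,d=camera('side');cv2.imwrite('pics/s2.png',cv2.resize(p[90:290,170:370],None,fx=3,fy=3,interpolation=3))
p,d=camera('wrist');cv2.imwrite('pics/w2.png',p);np.save('w2.npy',d);np.save('w2c.npy',calibration('wrist'),allow_pickle=True)
E
```

```text
(0.001, 0.1706, 0.165) False t 4.1667 F [ 0.6798 -0.756   0.2049] T [-0.0549  0.7163 -0.0258] op 0.06008769848341531 fg 0.0 q [-0.2079  0.3513 -0.3507  2.2971  2.0447  0.4928 -0.8106]
0.01932719286178152 50.43818950653076 [-0.9984  0.1043  1.4432]
(0.001, 0.1706, 0.167) False t 4.8583 F [-0.6595 -0.7016 -1.6466] T [-0.0582  0.97    0.0017] op 0.01947741201387395 fg 50.04294455051422 q [-0.2095  0.3476 -0.3482  2.2961  2.0369  0.4885 -0.8029]
(0.001, 0.036, 0.167) False t 6.9333 F [ 0.1386 -0.4342 -1.6645] T [-0.0739  0.9015 -0.0069] op 0.01919175011506513 fg 50.029587149620056 q [ 0.1619  0.3263 -0.391   2.338   2.5082  0.3569 -1.0031]
```

View pics/s2.png

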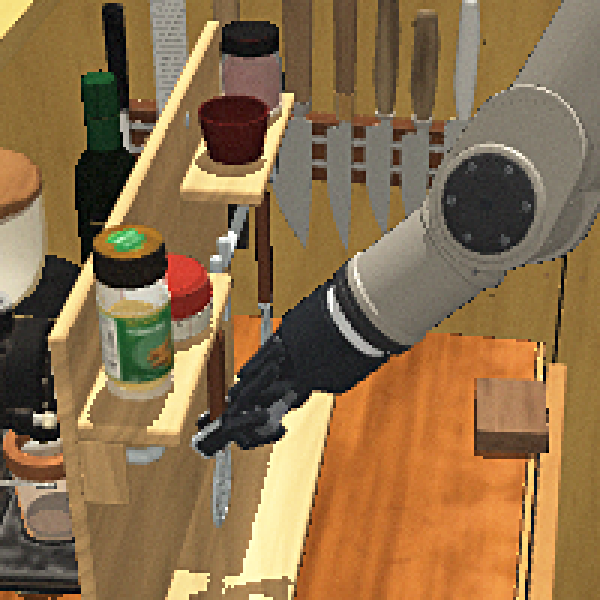

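View pics/w2.png

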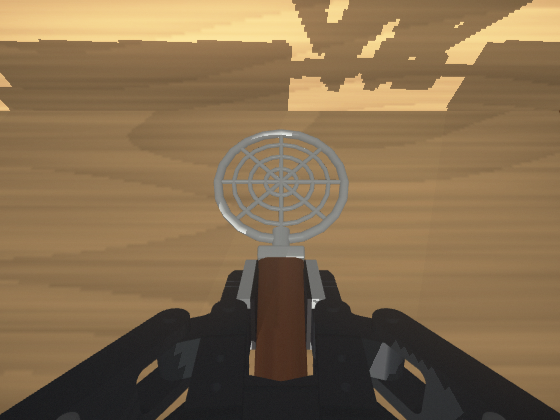

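The side view shows the skimmer held upright (handle at (218,370)) in front of the stops. The wrist view shows the head centred at (281,182), with no twist. Now I'll lift it and check with the top camera.

```bash
python3 - <<'E'
from h import *
print(go((.001,.036,.192),.05,6))
p,d=camera('top');P=rk(cloud(calibration('top'),d))*1000
cv2.imwrite('pics/t3.png',cv2.resize(p[140:220,240:350],None,fx=6,fy=6,interpolation=3))
m=(P[...,2]>300)&(P[...,2]<335)&(abs(P[...,1])<57)&(abs(P[...,0])<30)
print(P[m])
E
```

```text
(0.001, 0.036, 0.192) False t 7.6833 F [-0.4718 -0.8006 -1.4205] T [-0.0368  0.9534  0.0293] op 0.019375133944237732 fg 49.98264133930206 q [ 0.1267  0.2645 -0.3455  2.3253  2.4413  0.2866 -0.9485]
False
[[ 13.9582  43.8014 328.6829]
 [ 13.5432  41.4045 329.6375]
 [ 14.4394  39.1832 326.1058]
 [ 14.2299  36.8103 326.3566]
 [ 14.3895  34.4806 325.3433]
 [ 13.3306  32.0199 328.5054]
 [ 13.2396  29.6676 328.3517]
 [ 12.0725  43.9907 326.7748]
 [ 11.7312  41.5998 327.4838]
 [ 11.5738  39.2371 327.5582]
 [ 11.9634  36.9423 325.7428]
 [ 10.9096  34.4744 328.9162]
 [ 10.5514  32.0962 329.6863]
 [ 11.5372  29.8513 325.8062]
 [  9.4644  44.0725 327.3544]
 [  9.6614  41.7602 326.1959]
 [  9.6282  39.4117 325.8385]
 [  9.2206  37.0153 326.7867]
 [  8.1251  34.5449 330.1367]
 [  9.2195  32.325  325.844 ]
 [  8.9827  29.9538 326.1971]
 [  6.9816  44.1723 327.5124]
 [  6.9348  41.8269 327.2015]
 [  6.4561  39.4222 328.41  ]
 [  6.9677  37.1486 326.133 ]
 [  5.9043  34.6799 329.4019]
 [  6.2778  32.3831 327.6104]
 [  5.9279  30.0062 328.3676]
 [ 11.307   28.1472 308.9141]
 [  5.4706  44.4219 324.23
[... 2544 characters left out ...]
328.0159]
 [-12.2152  45.0603 326.662 ]
 [-13.6466  42.5019 331.5973]
 [-12.5994  40.3394 327.1107]
 [-13.1666  37.9289 328.763 ]
 [-11.9007  35.7654 323.4372]
 [-12.5184  33.3487 325.2816]
 [-12.4677  31.0157 324.5806]
 [-12.9216  28.6287 325.8035]
 [-12.5656  45.5201 318.7185]
 [-12.9299  43.1117 319.6029]
 [-12.5457  40.8215 317.6123]
 [-12.5541  38.466  317.1288]
 [-12.8538  36.0701 317.7654]
 [-12.6419  33.7403 316.4341]
 [-12.767   31.3663 316.3988]
 [-13.0947  28.9718 317.1445]
 [-12.4748  43.6914 308.3855]
 [-12.5493  41.3044 308.1496]
 [-12.387   38.9505 306.994 ]
 [-12.0111  36.6197 305.0073]
 [-12.6736  34.1507 307.0558]
 [-11.8387  31.863  303.2812]
 [-12.2186  29.4303 304.2312]]
```

View pics/t3.png

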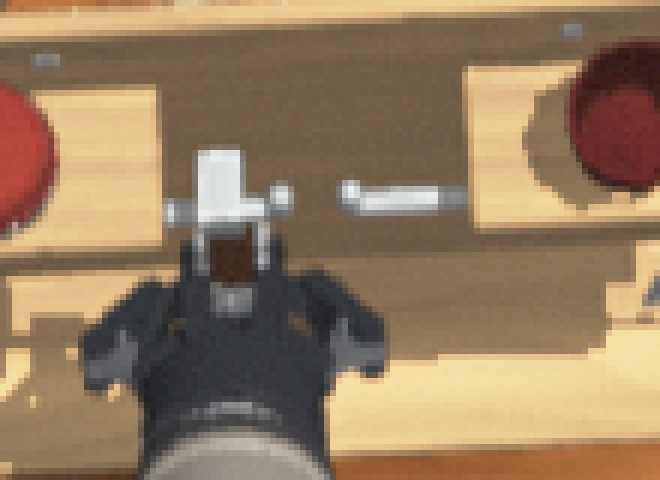

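The top view shows the hook (217,185) straddling the rail line. It is 11 mm above the stop tips at (281,197) and (350,193), with y 37 mm and x 0.5 mm. It can cross now.

```bash
python3 - <<'E'
from h import *
if not go((.0005,-.0385,.192),.06,6):
  if not go((.0005,-.0385,.167),.04,6):
    go((.0005,-.100,.167),.05,6)
p,d=camera('top');P=rk(cloud(calibration('top'),d))*1000
cv2.imwrite('pics/t4.png',p);p,d=camera('side');cv2.imwrite('pics/s4.png',cv2.resize(p[90:290,170:370],None,fx=3,fy=3,interpolation=3))
E
```

```text
(0.0005, -0.0385, 0.192) False t 9.125 F [-0.0735 -0.512  -0.5346] T [-0.0595  0.9464 -0.047 ] op 0.019292497644614715 fg 49.98874247074127 q [ 0.4428  0.2924 -0.4849  2.3013  2.7492  0.2256 -1.0823]
(0.0005, -0.0385, 0.167) False t 9.9 F [-0.4174 -0.3407 -1.8401] T [-0.0017  0.8451  0.0062] op 0.019396362641766782 fg 49.99338448047638 q [ 0.4482  0.3511 -0.4968  2.3153  2.7694  0.2954 -1.0865]
(0.0005, -0.1, 0.167) False t 11.2833 F [ 0.9613  0.2129 -1.6638] T [-0.0104  0.9238 -0.019 ] op 0.019362358862820936 fg 49.993985295295715 q [ 0.682   0.3915 -0.5962  2.2737  2.9643  0.2384 -1.1339]
```

View pics/s4.png

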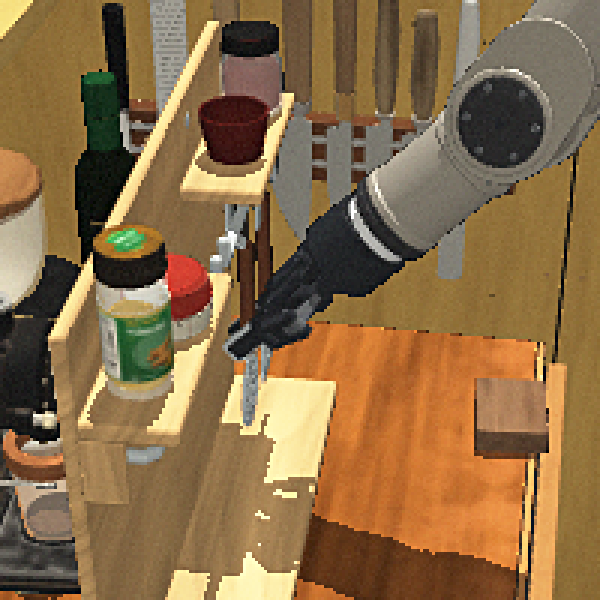

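The side view shows the skimmer at (248,300) under the far shelf, just left of the turner at (265,240) and clear of it. I'll lower it, release and back out.

```bash
python3 - <<'E'
from h import *
go((.0005,-.100,.1648),.02,3)
env.dwell(.3);env.grip(.03);env.dwell(.3);env.grip(.042);print(env.get_state()['force'])
for k in (.13,.11,.09,.075,.06):
    try: go((-k,-.100,.165+k),.08,5);print(k);break
    except env.PlanningError as e: print(k,e)
env.dwell(3)
for i in range(2):
  p,d=camera('wrist');P=rk(cloud(calibration('wrist'),d))*1000
  m=(p[...,2].astype(int)>p[...,0]+25)&(p[...,2]<130)&(abs(P[...,0])<25)&(P[...,2]>155)&(P[...,2]<225)
  for a,b in((-150,-50),(-230,-150)):
    Q=P[m&(P[...,1]>a)&(P[...,1]<b)];print(len(Q),Q.mean(0) if len(Q) else '')
  env.dwell(.7)
cv2.imwrite('pics/w5.png',p);print(env.get_state()['time'])
E
```

```text
(0.0005, -0.1, 0.1648) True t 11.5917 F [-1.8626  0.1442  2.4016] T [0.0014 0.2338 0.0913] op 0.019229169077654866 fg 50.53907096385956 q [ 0.6798  0.3963 -0.5944  2.2743  2.9647  0.2461 -1.1321]
[-0.1976 -0.2789  0.8354]
0.13 the arm cannot follow that straight line within its joint ranges
0.11 the arm cannot follow that straight line within its joint ranges
0.09 the arm cannot follow that straight line within its joint ranges
0.075 the arm cannot follow that straight line within its joint ranges
0.06 the arm cannot follow that straight line within its joint ranges
5285 [ -5.1979 -99.2403 176.4974]
5242 [  -4.9273 -183.677   174.5332]
5287 [ -5.1961 -99.2418 176.4966]
5243 [  -4.9366 -183.701   174.5197]
17.2333
```

View pics/w5.png

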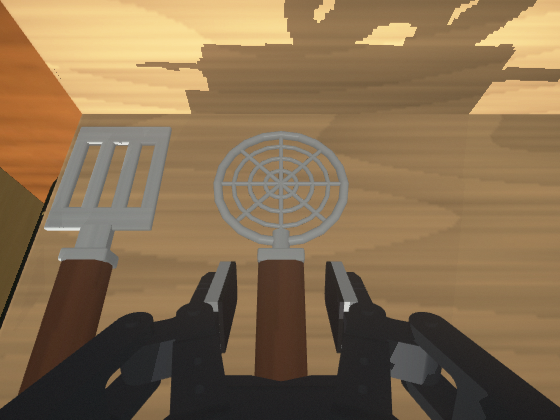

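Released: the skimmer hangs at y −99 mm and is still, and the turner is undisturbed at −184 mm. The straight axial retreat is out of joint range, so I'll try retreat lines with some tool rotation.

```bash
python3 - <<'E'
from h import *
def attempt():
  for k,dz,pd in [(.07,.06,45),(.07,.04,45),(.07,.02,45),(.07,0,45),(.07,.04,50),(.07,.02,50),(.07,.05,55),(.07,.03,40),(.05,.03,45),(.05,.02,50),(.05,0,45),(.05,.03,55),(.05,.0,40),(.04,.03,45),(.04,.02,50),(.04,.0,45),(.04,.03,55)]:
    P,q=tcp((-k,-.1,.165+dz),1,np.radians(pd))
    try:
        r=env.movel(P,velocity=.06,rot=q,stop_force=5);return k,dz,pd,r
    except env.PlanningError as e: pass
print(attempt());s=env.get_state();print(s['time'],s['qpos'],s['force'],s['tcp_pos'])
E
```

```text
(0.07, 0.04, 45, False)
18.7333 [ 0.9425  0.2383 -0.7926  2.3755  3.2631  0.1697 -1.4292] [ 0.3182  0.711  -0.5304] [ 0.4981 -0.1235  0.2432]
```

```bash
python3 - <<'E'
from h import *
for k,z,pd in [(.13,.25,60),(.12,.23,55),(.11,.22,55),(.1,.22,50),(.09,.2,55)]:
    P,q=tcp((-k,-.1,z),1,np.radians(pd))
    try: print(k,z,pd,env.movel(P,velocity=.08,rot=q,stop_force=5));break
    except env.PlanningError as e: print(k,e)
env.dwell(2.5)
for i in range(2):
  p,d=camera('wrist');P=rk(cloud(calibration('wrist'),d))*1000
  m=(p[...,2].astype(int)>p[...,0]+25)&(p[...,2]<130)&(abs(P[...,0])<25)&(P[...,2]>155)&(P[...,2]<225)
  for a,b in((-150,-50),(-230,-150)):
    Q=P[m&(P[...,1]>a)&(P[...,1]<b)];print(len(Q),Q.mean(0) if len(Q) else '')
  env.dwell(.6)
s=env.get_state();print(s['time'],s['qpos'],s['force'])
t,_=camera('side');o=np.zeros((420,760,3),np.uint8);o[:,:560]=p;o[:300,560:]=t[60:360,170:370];cv2.imwrite('pics/f6.png',o)
E
```

```text
0.13 the arm cannot follow that straight line within its joint ranges
0.12 the arm cannot follow that straight line within its joint ranges
0.11 the arm cannot follow that straight line within its joint ranges
0.1 the arm cannot follow that straight line within its joint ranges
0.09 the arm cannot follow that straight line within its joint ranges
3643 [ -5.1051 -99.3625 192.7106]
2244 [  -4.8539 -183.0295  178.1469]
3639 [ -5.117  -99.3458 192.7091]
2253 [  -4.8482 -183.0277  178.0692]
22.5333 [ 0.9422  0.2384 -0.7922  2.3755  3.2638  0.1698 -1.4299] [-0.1845  0.0185  0.1015]
```

View pics/f6.png

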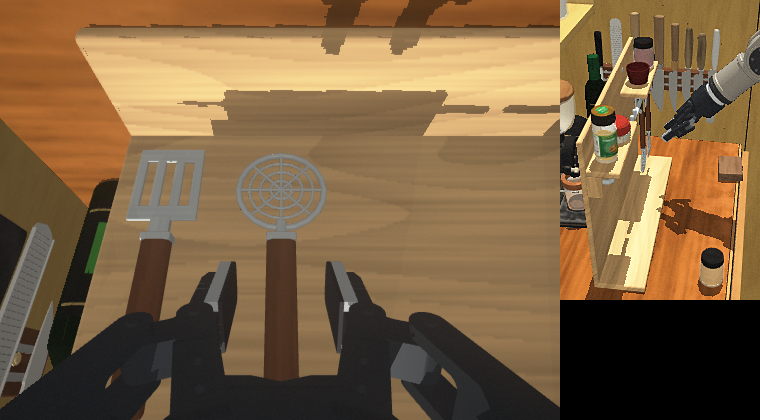

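The final view shows the skimmer (281,190) hanging still at y −99 mm under the right shelf and the turner (163,190) in place. The shelf items are standing, and the gripper is about 50 mm clear.

```bash
python3 -c "
from cell import job;print(job.job_done())"
```

```text
the job is handed in; nothing more can be done
None
```

The job is handed in: the skimmer hangs free and still on the turner's rail, its hook centred about 99 mm past the gap and its near edge about 30 mm under the right shelf; nothing fell, and the turner and other things look unmoved.

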